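# Hook the vial basket home into its dock

### The job

Take the hook tool from its rest, hook it inside the near rim of the steel vial basket at the back, and drag the basket along the bench into the white dock until it sits square against the adjustable stop there, wherever that is set; keep it pulled snugly against the stop for about a second with roughly 10 N (never as much as 20 N). Then unhook, leave the basket there and put the hook tool back on its rest the way it lay. Only the hook may touch the basket, keep the basket flat on the bench, and leave the jar, the beaker and the tube rack alone.

Things in the scene. Friction and masses are not known exactly. Their poses are not given: they have to be found in the camera images.
- hook_grip (a point): Middle (half-way up) of the hook tool's black handle, 68 x 18 x 24 mm (x, y, z); grasp here from above across the 18 mm. x runs along the tool's 10 mm square steel bar to the hook end, z up. A round finger, 8 mm thick, hangs straight down from the bar: axis 115 mm ahead (+x), lower end 45 mm below this point. In its rest this point is 60 mm above the bench. 0.16 kg, balanced near here.
- hook_tip (a point): Lower end of the hook's finger, on its axis: 115 mm ahead of and 45 mm below the handle's middle; 40 mm of the finger is free below the bar. Axes as the handle's.
- hook: The whole hook tool, origin and axes as hook_grip; a round weight 22 mm thick ends it 85 mm behind the handle's middle.
- rest: Grey tool rest fixed to the bench, left or right of the dock: base 130 x 50 mm, two posts (12 mm thick, 44 mm wide, 50 mm before and behind the middle, 68 mm tall) with flared notches that hold the hook's bar with about 3 mm of play each side. Origin: middle of the underside; x is the way the hook points when lying in it.
- rest_seat (a point): Where the middle of the handle belongs: 60 mm above the bench over the middle of the rest; axes as the rest's.
- basket_mid (a point): Centre (22.5 mm up) of the loose open steel basket, 90 x 120 x 45 mm (x, y, z), walls and floor 4 mm; -x is its near side, facing the dock's stop. Near part, from the near wall's inner face at x = -41 mm to x = 0, is empty; capped vials beyond, to 75 mm up. Pulled off-centre it turns. 0.3 to 0.6 kg, slides with 1 to 5 N. Starts 15 mm off the dock's middle line and 0.15 rad askew at most.
- basket: The whole basket with its vials; origin at the middle of its underside, axes as basket_mid.
- dock: White dock frame fixed to the bench, 140 mm wide inside, walls 25 mm tall, flaring at the far end from x = 30 to 66 mm; no floor. Origin at bench height on its middle line; x points out to the basket. Across it a rigid aluminium stop bar (138 x 16 x 35 mm) is clamped, its face anywhere from x = 0 to 30 mm, not measured: find it by feel. Home: basket's centre 45 mm beyond the face, x axes parallel.
- reagent: Amber jar with white cap, 52 mm diameter, 100 mm tall, standing beside the dock on its left (+y); origin at its underside. Leave alone.
- beaker: Grey open cup, 60 mm diameter, 70 mm tall, standing beside the dock on its right (-y); origin at its underside. Leave alone.
- tube_rack: White rack of clear tubes, 110 x 70 mm, 82 mm tall, fixed to the bench on the side opposite to the tool rest; origin at its underside. Leave alone.
There are look-alikes about, which are no part of the job. Of the things shaped like the hook, the bare steel one is meant. Leave any red look-alike of the dock alone.

How it is judged:
On the way, in this order (a step that is already met when the one before it is completed fails the run):
1. the hook's finger is down inside the basket, behind its near wall (x of hook_tip in the frame of basket between -0.042 and 0 m and z of hook_tip in the frame of basket below 0.038 m and y of hook_tip in the frame of basket between -0.056 and 0.056 m), for 0.1 s.
2. with the hook, the basket is held square and snug against the stop, pressed on it with 4 to 17 N (x of basket_mid in the frame of dock below 0.078 m and contact force between basket and dock between 4 and 17 N and contact force between hook and basket above 4 N and angle between the x axis of basket and the x axis of dock, either way round below 0.05 rad), for 0.5 s.
At the end, for the whole second after the job is handed in: Basket left flat and at rest in the dock where it met the stop (centre 40 to 78 mm along the dock's x), square within 0.05 rad; hook tool released and at rest in its rest's notches as at the start (handle's middle within 15 mm of its place, level and along the rest within 0.12 rad) (x of basket_mid in the frame of dock between 0.04 and 0.078 m and angle between the x axis of basket and the x axis of dock, either way round below 0.05 rad and angle between basket's own z axis and vertical below 0.05 rad and linear speed of each of basket, hook below 0.01 m/s and distance between hook_grip and rest_seat below 0.015 m and angle between the x axis of hook and the x axis of rest, either way round below 0.12 rad and angle between hook's own z axis and vertical below 0.12 rad); the robot touches nothing.
It fails at once if the basket is pressed against the dock or its stop with more than 20 N (contact force between basket and dock above 20 N).
It fails at once if the gripper or arm touches the basket (contact force between any of the fingers, the arm and basket above 0.3 N).
It fails at once if the basket is tipped or lifted (angle between basket's own z axis and vertical above 0.15 rad or height (world z) of basket above 0.012 m).
It fails at once if the jar, the beaker or the tube rack is disturbed (distance of any of reagent, beaker from where it was at the start of the episode above 0.02 m or contact force between any of the fingers, hook and tube_rack above 5 N).
It also fails if it takes over 72 s, if anything falls off the work surface, if the arm or the gripper's body presses on something with over 40 N, if the wrist force passes 120 N, or if a joint passes its speed limit or range.

### The arm

A 6-joint arm with a two-finger parallel gripper is mounted at the origin on the work surface. World frame = base frame: x ahead of the robot, y to its left, z up, the work surface at z = 0. Lengths are in m, angles in rad, forces in N, time in s.
With the tool pointing down it reaches from about 0.35 to 0.975 m from the base axis. Payload 4.9 kg.
Tool frame: the origin (TCP) lies on the centre line of the jaws, within the pads' length; the fingertips stand 11 mm ahead of it and the grasp point (between the pads) lies 8 mm behind it (manip.finger_overhang is the distance from the TCP to the fingertips, in m); y points along the fingers, z is the direction in which the jaws open and shut, and the axes are right-handed (so a half turn about y gives the same grasp; the last joint's range is limited). The gripper opens to 85 mm and grips with 20 to 120 N. Pads are 22 mm wide; open, the fingers measure 114 mm over their backs; the gripper's body (76 mm by 85 mm) begins 54 mm behind the grasp point. The pads swing forward as they close: fully open they stand 13 mm farther back than shut.
Start: joints at [-1.262, 0.053, 1.613, -0, 1.476, -0.119], TCP at [0.259, -0.569, 0.242] pointing down, gripper open.
Joint ranges: [-3.01, 3.01], [-1.01, 2.22], [0.06, 2.58], [-1.02, 4.17], [0.09, 2.62], [-3.14, 3.14]. Speed limits (rad/s): [2.57, 2.57, 3.14, 3.14, 3.14, 3.14].

### API

Orientations are given as a unit quaternion [w, x, y, z].
In Python, from plant import readout, cams, workorder, manip gives the robot as it stands.
- The arm moves only by the tool play_rows, never from a script. Its arguments are lists of equal length, an entry for each row: "slide": the shift along the tool's x, y, z in cm, a list of three; "yaw": the turn about the tool's y in degrees; "grip": the closure, from -1 (fully open) to 1 (shut), so that 0 is half open. In form: {"slide": [[x, y, z], ...], "yaw": [yaw, ...], "grip": [grip, ...]}. A call has 1 to 12 rows; each row shifts and turns the commanded pose from where the row before left it, along the tool's axes as they then stand; what a row does not reach is not made up. A row lasts 1/10 s, in which the tool goes at most 50 mm and 8.59 degrees, less where a joint would pass 70% of its speed; a pose out of reach is approached as far as the arm can. A call with a gripper value outside its range is refused whole. The fingers move at their own pace and stop on an object; the grip force is fixed at half the most. Time passes only in rows, so rows that do not move let the fingers close. It gives the time, the measured TCP pose, the force and the opening at its end, in the units of the state.
- readout.state(): the state, without advancing time (a new reading comes with each control period).
- cams.grab_frame(name): name is "scene" or "top" or "wrist"; returns a dict with "image" (420x560x3 uint8, red, green, blue), "mtx" (3x3 intrinsics, pixels), "dist" ([k1, k2, p1, p2, k3] as OpenCV has them; the pictures are not rectified), "R" (3x3) and "t" (3): a world point X has camera coordinates R X + t; the wrist camera has in their place "mount" (4x4, takes a point from camera to tool coordinates, whose origin is the TCP and whose axes are the tool frame's). Camera axes: x right, y down, z forward; pixel columns grow to the right and rows downward; lengths in m; the calibration is good to about 2 mm. A picture is of the moment at which its call begins: read the wrist's pose just before it. There is no depth.
- workorder.job_done(): hands the job in, once; it reports no verdict.
The state is a dict: "time": time; "joint_pos": joint angles; "joint_vel": joint speeds; "joint_efforts": joint torques, N m; "tool_pos": TCP position; "tool_rot": TCP orientation; "contact_force": force on the tool from outside, world axes, zero at the start; "ft_torque": the same for the moment, N m; "gripper_width": opening from 0.0 (shut) to 1.0 (fully open).
Only numpy, scipy, OpenCV 4.12 (cv2) and the standard library are available. Lean on these libraries where they do the work, as an engineer would, in place of code of your own. Each camera call takes 0.05 s, during which the arm holds its last target.

## Working session

There is one attempt and no reset: what is moved stays moved. The work goes in short steps, Python scripts to look and compute and a tool call to move; the robot and the scene stay as the last step left them, time stands still between calls to the robot, and variables do not carry over. Pictures are saved under pics/ and viewed, and the job is handed in when it is done.

Besides the shell and the picture viewer there is one more tool, called after "Emit:" as name(argument=value, ...), one argument or row to a line, values as JSON. play_rows: Moves the arm, as the interface text tells. Its arguments: {"type":"object","properties":{"slide":{"type":"array","items":{"type":"array","items":{"type":"number"}}},"yaw":{"type":"array","items":{"type":"number"}},"grip":{"type":"array","items":{"type":"number"}}},"required":["slide","yaw","grip"]}

```bash
ls; mkdir -p pics
python3 - <<'E'
from plant import readout, cams, workorder, manip
import cv2
s=readout.state(); print(s); print([a for a in dir(manip) if a[0]!='_'])
for n in ("scene","top"):
    f=cams.grab_frame(n); cv2.imwrite(f"pics/{n}0.png",f["image"][:,:,::-1]); print(n,f["mtx"],f["dist"],f["R"],f["t"])
E
```

```text
pics
{'time': 0.0, 'joint_pos': array([-1.26197928e+00,  5.33472106e-02,  1.61430490e+00, -1.76484417e-05,
        1.47599843e+00, -1.18972231e-01]), 'joint_vel': array([-4.92399415e-04,  2.91303346e-05,  2.00862320e-04,  4.67804134e-04,
       -8.76969505e-04, -2.32891043e-04]), 'joint_efforts': array([ 1.47613631e-03, -3.93679583e+01, -3.70179427e+01, -2.07044008e-05,
        6.93523689e-03,  2.58755300e-06]), 'tool_pos': array([ 0.25911426, -0.56809201,  0.24106247]), 'tool_rot': array([ 0.15002107, -0.15017135,  0.69171618, -0.69026876]), 'contact_force': array([-0.44104227,  0.35948136, -0.18911073]), 'ft_torque': array([-0.0111146 ,  0.00685451,  0.01361896]), 'gripper_width': 0.9994236035476703}
['IKError', 'finger_overhang']
scene [[487.52236556   0.         280.15967672]
 [  0.         487.52236556 210.67784663]
 [  0.           0.           1.        ]] [-0.01691394  0.          0.          0.          0.        ] [[ 0.53618236  0.84409363 -0.00379728]
 [ 0.69514581 -0.4441112  -0.56527653]
 [-0.47883273  0.30045164 -0.82489274]] [-0.28495411 -0.30175004  1.31396703]
top [[396.03566154   0.         281.5794881 ]
 [  0.         396.03566154 210.1254066 ]
 [  0.           0.           1.        ]] [-0.06089723  0.          0.          0.          0.        ] [[ 0.00302659 -0.99941817  0.03397303]
 [-0.98332923 -0.00915109 -0.18160364]
 [ 0.18180886 -0.03285704 -0.98278479]] [-0.01601862  0.52553458  0.80487075]
```

View pics/scene0.png

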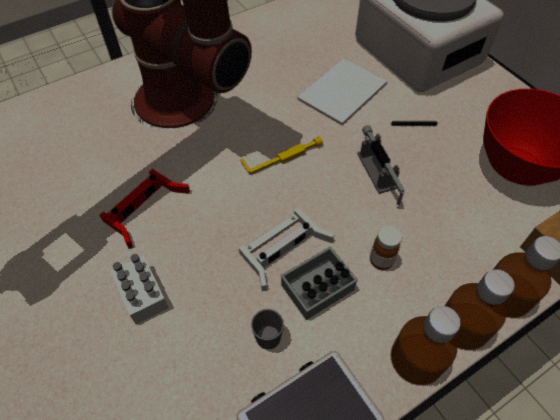

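View pics/top0.png

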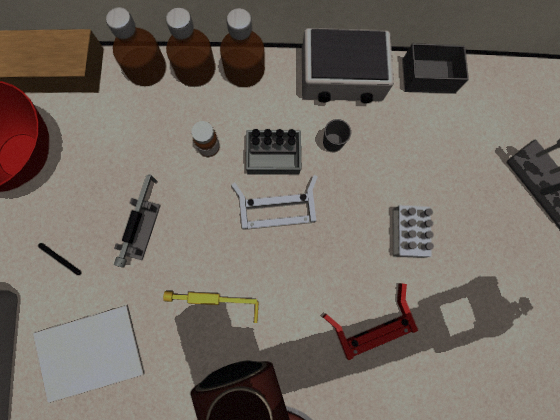

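The top view (up is +x, left is +y) shows the steel hook at about (133,225), pointing up to (151,180). The basket is at (273,150), the white dock at (278,208), the jar at (204,138), the beaker at (337,135) and the tube rack at (415,230). I'll enlarge it to measure.

Run:
```python
import cv2
im=cv2.imread("pics/top0.png")
a=cv2.resize(im[165:275,90:200],None,fx=5,fy=5,interpolation=cv2.INTER_CUBIC)
cv2.imwrite("pics/t_hook.png",a)
b=cv2.resize(im[115:235,195:355],None,fx=5,fy=5,interpolation=cv2.INTER_CUBIC)
cv2.imwrite("pics/t_bas.png",b)
```

```text
(no output)
```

View pics/t_hook.png

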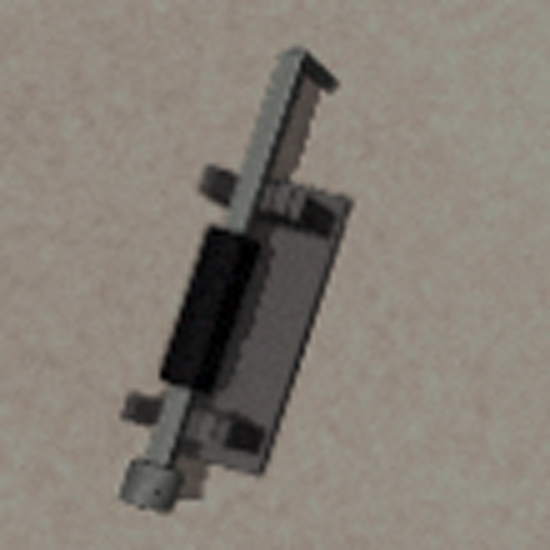

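View pics/t_bas.png

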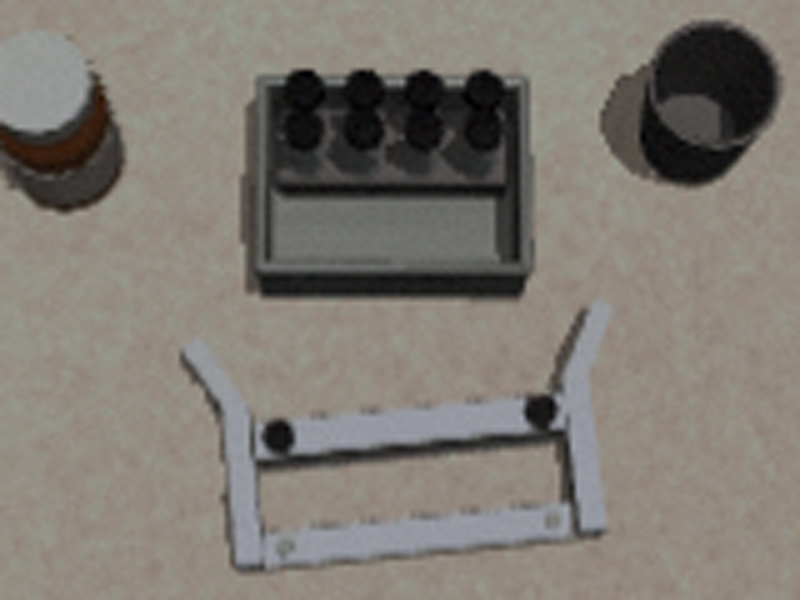

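```bash
cat > h.py <<'E'
import numpy as np, cv2
from scipy.spatial.transform import Rotation as Rot
from plant import readout, cams
def rot(s):
    w,x,y,z=s["tool_rot"]; return Rot.from_quat([x,y,z,w]).as_matrix()
def RT(f,s=None):
    if "R" in f: return np.array(f["R"]),np.array(f["t"])
    T=np.eye(4);T[:3,:3]=rot(s);T[:3,3]=s["tool_pos"]
    M=np.linalg.inv(T@np.array(f["mount"])); return M[:3,:3],M[:3,3]
def plane(f,uv,z,s=None):
    R,t=RT(f,s)
    p=cv2.undistortPoints(np.array(uv,float).reshape(-1,1,2),f["mtx"],f["dist"]).reshape(-1,2)
    C=-R.T@t; d=np.c_[p,np.ones(len(p))]@R
    z=np.broadcast_to(z,len(p))
    return C+d*((z-C[2])/d[:,2])[:,None]
def proj(f,X,s=None):
    R,t=RT(f,s)
    return cv2.projectPoints(np.array(X,float).reshape(-1,3),cv2.Rodrigues(R)[0],t,f["mtx"],f["dist"])[0].reshape(-1,2)
E
python3 - <<'E'
from h import *
f=cams.grab_frame("top")
R,t=RT(f);print("C",-R.T@t)
g=lambda p,o:(np.array(p,float)+.5)/5-.5+np.array(o)
H=(90,165);B=(195,115)
print("handle L top",plane(f,g([(210,228),(162,380)],H),.072))
print("handle R bot",plane(f,g([(262,238),(213,392)],H),.048))
print("weight",plane(f,g([(150,485)],H),.065))
print("rest base right edge",plane(f,g([(352,200),(263,473)],H),.0))
print("basket rim outer NL FL FR NR",plane(f,g([(258,272),(258,77),(528,77),(530,272)],B),.045))
print("basket near bottom",plane(f,g([(262,296),(524,296)],B),0))
print("stop bar top far edge",plane(f,g([(255,424),(560,397)],B),.035), "near",plane(f,g([(258,452),(560,430)],B),.035))
print("near bar far/near",plane(f,g([(262,540),(570,505)],B),.025),plane(f,g([(262,567),(570,535)],B),.025))
print("wall inL",plane(f,g([(252,410),(260,565)],B),.025),"inR",plane(f,g([(565,385),(578,530)],B),.025))
print("wall outer L",plane(f,g([(220,415),(238,568)],B),.025),"R",plane(f,g([(587,385),(606,530)],B),.025))
print("jar cap",plane(f,g([(42,80)],B),.1),"beaker",plane(f,g([(715,80)],B),.07))
E
```

```text
C [0.37048936 0.01524558 0.88699792]
handle L top [[0.51818867 0.30089424 0.072     ]
 [0.45443698 0.31633062 0.072     ]]
handle R bot [[0.51838927 0.2865892  0.048     ]
 [0.45204497 0.30311675 0.048     ]]
weight [[0.41177351 0.32082163 0.065     ]]
rest base right edge [[0.54478085 0.26224074 0.        ]
 [0.42089601 0.29488096 0.        ]]
basket rim outer NL FL FR NR [[ 0.61758868  0.06529716  0.045     ]
 [ 0.7086113   0.06719559  0.045     ]
 [ 0.71057558 -0.0544035   0.045     ]
 [ 0.61911963 -0.05470549  0.045     ]]
basket near bottom [[ 0.61929142  0.06589078  0.        ]
 [ 0.62079052 -0.05557618  0.        ]]
stop bar top far edge [[ 0.55130136  0.06582682  0.035     ]
 [ 0.56487908 -0.0684858   0.035     ]] near [[ 0.53878963  0.06426875  0.035     ]
 [ 0.54996851 -0.06835563  0.035     ]]
near bar far/near [[ 0.50138288  0.06233598  0.025     ]
 [ 0.51817972 -0.07349182  0.025     ]] [[ 0.48942012  0.06211511  0.025     ]
 [ 0.50473493 -0.07336769  0.025     ]]
wall inL [[0.55977128 0.06787834 0.025     ]
 [0.49029707 0.06300663 0.025     ]] inR [[ 0.57269597 -0.07176447  0.025     ]
 [ 0.50699957 -0.07693692  0.025     ]]
wall outer L [[0.55735523 0.08202585 0.025     ]
 [0.48889164 0.07260519 0.025     ]] R [[ 0.57280858 -0.08165917  0.025     ]
 [ 0.50710054 -0.08936827  0.025     ]]
jar cap [[0.68402406 0.15421422 0.1       ]] beaker [[ 0.70065991 -0.1348205   0.07      ]]
```

```bash
cat >> h.py <<'E'
def togo(target,ang_jaw):
    """target TCP world; ang_jaw: desired world angle of tool z (mod pi). print slides in tool frame (cm) and yaw deg about tool y"""
    s=readout.state(); R=rot(s); d=R.T@(np.array(target)-s["tool_pos"])*100
    z=R[:,2]; a=np.arctan2(z[1],z[0]); e=(ang_jaw-a+np.pi/2)%np.pi-np.pi/2
    # turn about tool y (down if R[2,1]<0): positive yaw about -z world
    print("tool",s["tool_pos"].round(4),"slide cm",d.round(2),"yaw deg",round(np.degrees(e*np.sign(R[2,1])),2),"opt",round(np.degrees(a),2),"ydir",R[:,1].round(4),"F",s["contact_force"].round(2),"w",round(s["gripper_width"],3),"t",round(s["time"],2))
    return d
E
python3 - <<'E'
from h import *
s=readout.state();print(rot(s).round(4))
togo([.487,.302,.20],np.pi/2-.25)
E
```

```text
[[-9.099e-01 -5.000e-04  4.148e-01]
 [-4.148e-01  1.600e-03 -9.099e-01]
 [-2.000e-04 -1.000e+00 -1.600e-03]]
tool [ 0.2591 -0.5682  0.2413] slide cm [-56.83   4.25 -69.72] yaw deg 38.83 opt -65.49 ydir [-5.0e-04  1.6e-03 -1.0e+00] F [ 0.15 -0.44 -0.57] w 0.998 t 0.15
```

Emit:
play_rows(
  slide=[
    [0,0,0],
    [0,0,0],
    [0,0,0],
    [0,0,0],
    [0,0,0],
    [0,0,0],
    [0,0,0],
    [0,0,0],
    [0,0,0],
    [0,0,0],
    [0,0,0],
    [0,0,0],
  ],
  yaw=[-8.5,-8.5,-8.5,-8.5,-8.5,-8.5,-8.5,-8.5,-8.5,-8.5,-8.5,-8.5],
  grip=[-1,-1,-1,-1,-1,-1,-1,-1,-1,-1,-1,-1],
)

```text
time: 1.35
tool_pos: [0.2592, -0.5684, 0.2418]
tool_rot: [0.633, -0.632, 0.317, -0.316]
contact_force: [-0.6, -0.1, 0.6]
gripper_width: 1.002
```

Emit:
play_rows(
  slide=[
    [0,0,0],
    [0,0,0],
    [0,0,0],
    [0,0,0],
    [0,0,0],
  ],
  yaw=[-7.8,-7.8,-7.8,-7.8,-7.8],
  grip=[-1,-1,-1,-1,-1],
)

```text
time: 1.85
tool_pos: [0.2592, -0.5684, 0.2417]
tool_rot: [0.702, -0.701, 0.087, -0.087]
contact_force: [-0.5, -0.8, 0.4]
gripper_width: 1.0
```

Run:
```python
from h import *
s=readout.state();print(rot(s).round(4), s["joint_pos"])
togo([.487,-.15,.24],np.pi/2-.25)
togo([.487,.302,.20],np.pi/2-.25)
```

```text
[[ 9.696e-01 -3.000e-04  2.448e-01]
 [-2.448e-01  9.000e-04  9.696e-01]
 [-5.000e-04 -1.000e+00  8.000e-04]] [-1.26198872e+00  5.29976555e-02  1.61352428e+00  2.93100902e-05
  1.47598620e+00 -2.58550867e+00]
tool [ 0.2592 -0.5684  0.2417] slide cm [11.84  0.21 46.14] yaw deg 0.16 opt 75.83 ydir [-3.e-04  9.e-04 -1.e+00] F [-0.53 -0.79  0.38] w 1.0 t 1.85
tool [ 0.2592 -0.5684  0.2417] slide cm [ 0.78  4.25 89.96] yaw deg 0.16 opt 75.83 ydir [-3.e-04  9.e-04 -1.e+00] F [-0.53 -0.79  0.38] w 1.0 t 1.85
```

Emit:
play_rows(
  slide=[
    [1.2,0,4.5],
    [1.2,0,4.5],
    [1.2,0,4.5],
    [1.2,0,4.5],
    [1.2,0,4.5],
    [1.2,0,4.5],
    [1.2,0,4.5],
    [1.2,0,4.5],
    [1.2,0,4.5],
    [1.2,0,4.5],
  ],
  yaw=[0,0,0,0,0,0,0,0,0,0],
  grip=[-1,-1,-1,-1,-1,-1,-1,-1,-1,-1],
)

```text
time: 2.85
tool_pos: [0.4885, -0.1611, 0.2422]
tool_rot: [-0.701, 0.701, -0.089, 0.089]
contact_force: [0.9, -0.5, -0.7]
gripper_width: 1.002
```

Emit:
play_rows(
  slide=[
    [-1.1,0,4.5],
    [-1.1,0,4.5],
    [-1.1,0,4.5],
    [-1.1,0,4.5],
    [-1.1,0,4.5],
    [-1.1,0.8,4.5],
    [-1.1,0.8,4.5],
    [-1.1,0.8,4.5],
    [-1.1,0.8,4.5],
    [-1.1,0.8,4.5],
    [0,0,0],
    [0,0,0],
  ],
  yaw=[0,0,0,0,0,0,0,0,0,0,0,0],
  grip=[-1,-1,-1,-1,-1,-1,-1,-1,-1,-1,-1,-1],
)

```text
time: 4.05
tool_pos: [0.4935, 0.3009, 0.2014]
tool_rot: [-0.701, 0.702, -0.089, 0.088]
contact_force: [0.8, -0.5, -0.4]
gripper_width: 1.0
```

Run:
```python
from h import *
togo([.487,.302,.20],np.pi/2-.25)
s=readout.state();f=cams.grab_frame("wrist"); cv2.imwrite("pics/w1.png",f["image"][:,:,::-1])
import pickle; pickle.dump((f,s),open("w1.pkl","wb"))
f2=cams.grab_frame("top"); cv2.imwrite("pics/top1.png",f2["image"][:,:,::-1])
print(np.array(f["mount"]).round(3))
```

```text
tool [0.4935 0.3009 0.2014] slide cm [-0.66  0.14 -0.06] yaw deg -0.04 opt 75.64 ydir [-0.0015 -0.0011 -1.    ] F [ 0.76 -0.49 -0.4 ] w 1.0 t 4.05
[[-0.001  0.958  0.286 -0.073]
 [ 0.001 -0.286  0.958 -0.132]
 [ 1.     0.001 -0.001 -0.001]
 [ 0.     0.     0.     1.   ]]
```

View pics/w1.png

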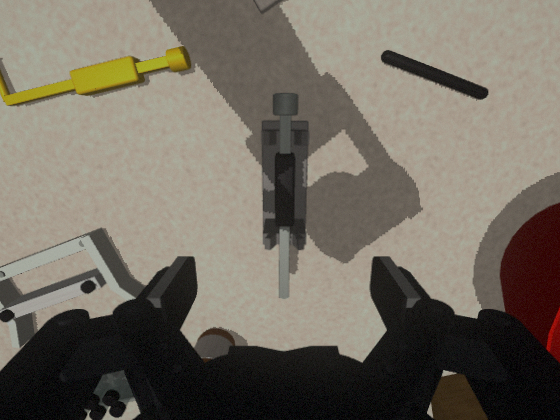

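The wrist view shows the hook upright at column 285. Its black handle spans rows 153–226, the bar runs on to (284,296), and the weight is at (286,104).

Run:
```python
from h import *
import pickle; f,s=pickle.load(open("w1.pkl","rb"))
im=f["image"]; cv2.imwrite("pics/w1c.png",cv2.resize(im[85:305,230:340,::-1],None,fx=2.7,fy=2.7,interpolation=cv2.INTER_CUBIC))
P=plane(f,[(285,153),(285,226)],.072,s);print("handle ends",P,P.mean(0))
B=plane(f,[(286,123),(284,296)],.065,s);print("bar",B); d=B[1]-B[0];print(np.arctan2(d[1],d[0]))
d=P[1]-P[0];print(np.arctan2(d[1],d[0]),np.linalg.norm(d))
```

```text
handle ends [[0.45174637 0.3119897  0.072     ]
 [0.51742733 0.29534966 0.072     ]] [0.48458685 0.30366968 0.072     ]
bar [[0.42758614 0.31903661 0.065     ]
 [0.59473692 0.27472413 0.065     ]]
-0.2591436986559121
-0.24812581805057324 0.06775603217034085
```

View pics/w1c.png

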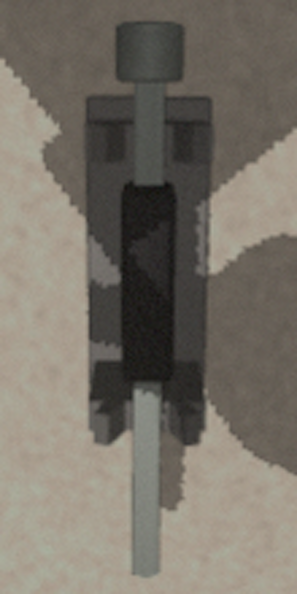

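Run:
```python
from h import *
togo([.486,.303,.054],np.pi/2-.255)
```

```text
tool [0.4942 0.2996 0.2023] slide cm [-0.88 14.83  0.13] yaw deg 0.09 opt 75.48 ydir [-1.e-04 -4.e-04 -1.e+00] F [-0.92 -0.24  0.59] w 1.004 t 4.15
```

Emit:
play_rows(
  slide=[
    [-0.8,2,0.2],
    [0,3,0],
    [0,3,0],
    [0,2,0],
    [0,2,0],
    [0,1.5,0],
    [0,0.8,0],
    [0,0.5,0],
    [0,0,0],
    [0,0,0],
  ],
  yaw=[0,0,0,0,0,0,0,0,0,0],
  grip=[-1,-1,-1,-1,-1,-1,-1,-1,-1,-1],
)

```text
time: 5.15
tool_pos: [0.4876, 0.3044, 0.0553]
tool_rot: [0.702, -0.701, 0.089, -0.09]
contact_force: [0.7, 1.0, -0.1]
gripper_width: 0.998
```

Run:
```python
from h import *
togo([.486,.303,.054],np.pi/2-.255)
s=readout.state();f=cams.grab_frame("wrist"); cv2.imwrite("pics/w2.png",f["image"][:,:,::-1])
P=plane(f,[(285,200)],.072,s)
```

```text
tool [0.4876 0.3044 0.0553] slide cm [-0.12  0.13 -0.18] yaw deg 0.12 opt 75.51 ydir [ 1.5e-03  7.0e-04 -1.0e+00] F [ 0.74  0.98 -0.09] w 0.998 t 5.15
```

View pics/w2.png

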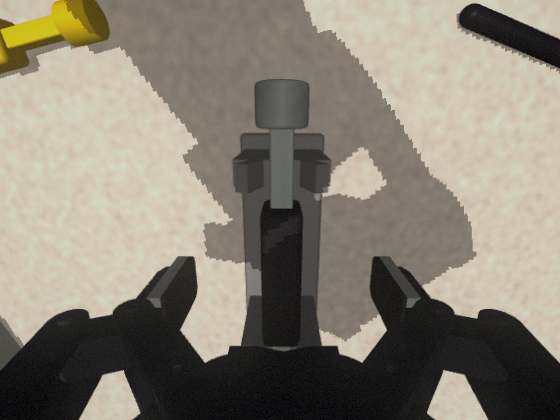

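The handle, at columns 262–302, sits centred between the pads at columns 182 and 384, so I'll close on it.

Emit:
play_rows(
  slide=[
    [0,0,0],
    [0,0,0],
    [0,0,0],
    [0,0,0],
    [0,0,0],
    [0,0,0],
    [0,0,0],
    [0,0,0],
  ],
  yaw=[0,0,0,0,0,0,0,0],
  grip=[1,1,1,1,1,1,1,1],
)

```text
time: 6.0
tool_pos: [0.4871, 0.3043, 0.0545]
tool_rot: [0.702, -0.701, 0.089, -0.089]
contact_force: [0.2, 0.5, 2.3]
gripper_width: 0.201
```

Run:
```python
from h import *
togo([.486,.303,.054],np.pi/2-.255)
s=readout.state();f=cams.grab_frame("wrist"); cv2.imwrite("pics/w3.png",f["image"][:,:,::-1])
```

```text
tool [0.4871 0.3043 0.0545] slide cm [-0.07  0.05 -0.15] yaw deg 0.12 opt 75.51 ydir [ 4.e-04  3.e-04 -1.e+00] F [0.23 0.51 2.29] w 0.201 t 6.0
```

View pics/w3.png

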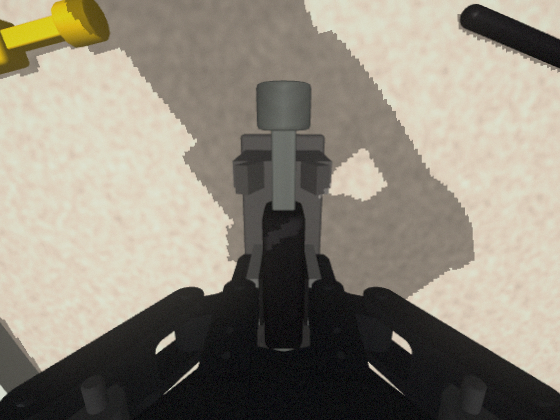

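Emit:
play_rows(
  slide=[
    [0,-1,0],
    [0,-1,0],
    [0,-2,0],
    [0,-2,0],
    [0,-2,0],
    [0,-2,0],
    [0,0,0],
    [0,0,0],
  ],
  yaw=[0,0,0,0,0,0,0,0],
  grip=[1,1,1,1,1,1,1,1],
)

```text
time: 6.85
tool_pos: [0.487, 0.3042, 0.1547]
tool_rot: [0.702, -0.701, 0.089, -0.089]
contact_force: [-0.6, -1.1, -2.2]
gripper_width: 0.2
```

Run:
```python
from h import *
s=readout.state();f=cams.grab_frame("wrist"); cv2.imwrite("pics/w4.png",f["image"][:,:,::-1])
f2=cams.grab_frame("top"); cv2.imwrite("pics/top2.png",f2["image"][:,:,::-1])
f3=cams.grab_frame("scene"); cv2.imwrite("pics/scene2.png",f3["image"][:,:,::-1])
print(s["tool_pos"],s["contact_force"])
for r in (203,207,211):
  P=plane(f,[(284,r)],s["tool_pos"][2]+.0175,s); print((rot(s).T@(P[0]-s["tool_pos"])).round(4))
```

```text
[0.48697559 0.30418842 0.15468671] [-0.61547288 -1.10155305 -2.18693538]
[-0.04   -0.0175 -0.0006]
[-0.0384 -0.0175 -0.0006]
[-0.0367 -0.0175 -0.0006]
```

View pics/w4.png

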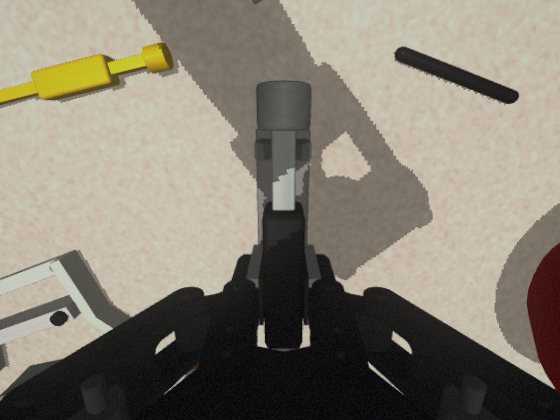

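View pics/scene2.png

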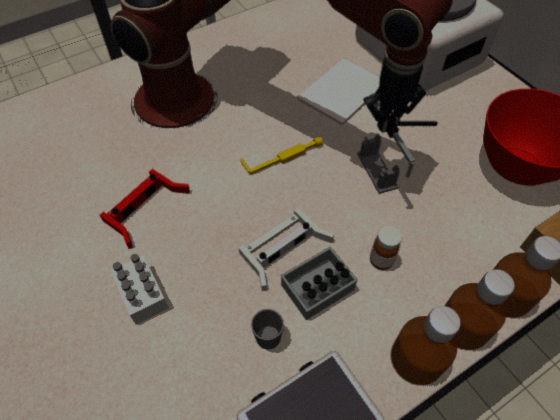

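View pics/top2.png

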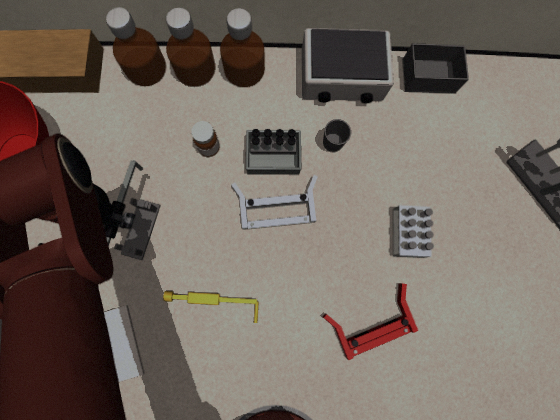

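Emit:
play_rows(
  slide=[
    [0,0,0],
    [0,0,0],
    [0,0,0],
    [0,0,0],
  ],
  yaw=[-5,-5,-5,-5.2],
  grip=[1,1,1,1],
)

```text
time: 7.4
tool_pos: [0.4861, 0.3038, 0.1526]
tool_rot: [-0.706, 0.707, 0.036, -0.037]
contact_force: [-0.5, 0.8, -1.8]
gripper_width: 0.2
```

Run:
```python
from h import *
togo([.5326,-.0055,.155],np.pi/2+.1)
```

```text
tool [0.4861 0.3038 0.1526] slide cm [  1.43  -0.22 -31.24] yaw deg 0.19 opt 95.92 ydir [-0.0026 -0.0011 -1.    ] F [-0.49  0.76 -1.77] w 0.2 t 7.4
```

Emit:
play_rows(
  slide=[
    [0,0,-2],
    [0.2,0,-4],
    [0.2,0,-4],
    [0.2,0,-4],
    [0.2,0,-4],
    [0.2,0,-4],
    [0.2,0,-4],
    [0.2,0,-3.2],
    [0,0,-2],
    [0,0,0],
    [0,0,0],
    [0,0,0],
  ],
  yaw=[0,0,0,0,0,0,0,0,0,0,0,0],
  grip=[1,1,1,1,1,1,1,1,1,1,1,1],
)

```text
time: 8.6
tool_pos: [0.5314, -0.004, 0.1535]
tool_rot: [0.706, -0.706, -0.035, 0.036]
contact_force: [-1.1, -0.0, -1.2]
gripper_width: 0.2
```

Run:
```python
from h import *
togo([.5326,-.0055,.155],np.pi/2+.1)
for n in ("top","scene"):
  f2=cams.grab_frame(n); cv2.imwrite(f"pics/{n}3.png",f2["image"][:,:,::-1])
  x=(220,105) if n=="top" else (240,200)
  cv2.imwrite(f"pics/{n}3c.png",cv2.resize(f2["image"][x[1]:x[1]+130,x[0]:x[0]+150,::-1],None,fx=4.5,fy=4.5,interpolation=cv2.INTER_CUBIC))
```

```text
tool [ 0.5314 -0.004   0.1535] slide cm [ 0.11 -0.15 -0.16] yaw deg 0.03 opt 95.76 ydir [-1.3e-03  6.0e-04 -1.0e+00] F [-1.1  -0.01 -1.18] w 0.2 t 8.6
```

View pics/top3c.png

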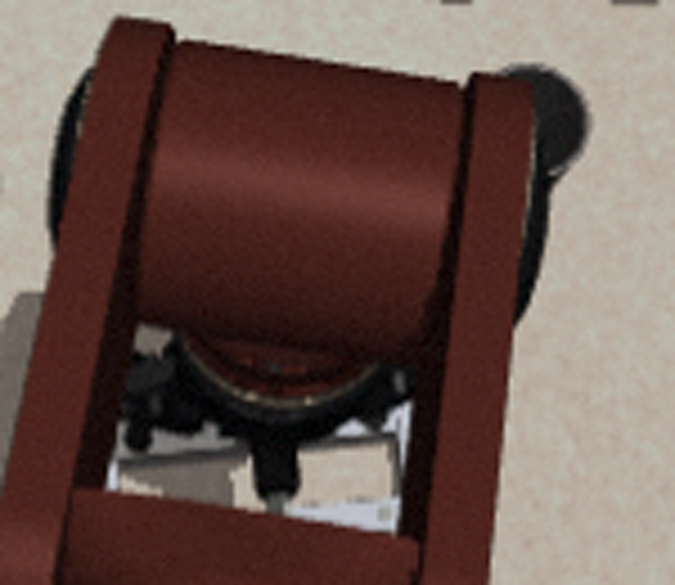

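View pics/scene3c.png

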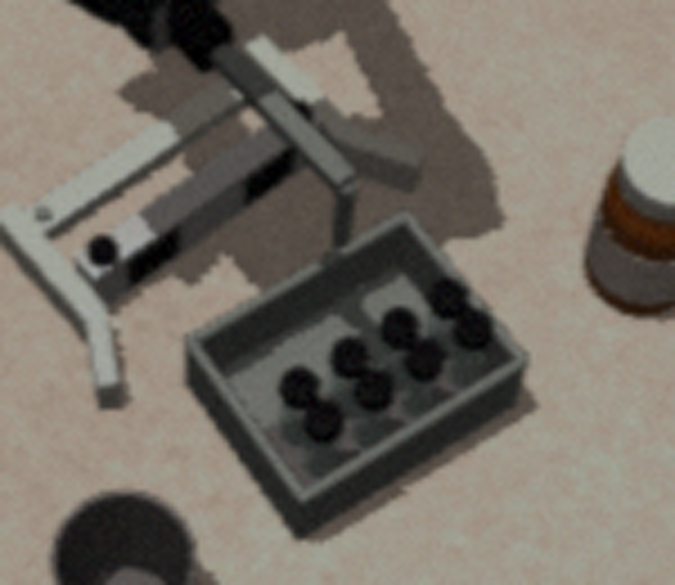

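The arm hides the basket from the top camera. The scene crop shows the fingertip at about (339,256), which is original pixel (315,256). I'll compare that with my predicted tip and rim.

Run:
```python
from h import *
f=cams.grab_frame("scene"); s=readout.state(); R=rot(s)
tip=s["tool_pos"]+R@np.array([.112,.0395,-.0005]); print("tip",tip)
c=lambda X:((proj(f,X)-np.array([240,200])+.5)*4.5-.5).round(1)
print("tip px",c([tip]), "bar end top",c([tip+[.005,0,.05]]))
cs=np.array([.664,.0059,.045]); a=.014
for x,y in((-.045,.06),(-.045,-.06),(.045,-.06),(.045,.06)):
  print(x,y,c([cs+[x*np.cos(a)-y*np.sin(a),x*np.sin(a)+y*np.cos(a),0]]))
```

```text
tip [0.64312429 0.00685994 0.11450903]
tip px [[339.1 236. ]] bar end top [[353.2 182.8]]
-0.045 0.06 [[404.8 211. ]]
-0.045 -0.06 [[184.8 341.1]]
0.045 -0.06 [[302.3 502.1]]
0.045 0.06 [[527.5 360. ]]
```

Run:
```python
import cv2
im=cv2.imread("pics/scene3.png")[205:275,280:345]
cv2.imwrite("pics/scene3d.png",cv2.resize(cv2.convertScaleAbs(im,alpha=1.6),None,fx=8,fy=8,interpolation=cv2.INTER_NEAREST))
```

```text
(no output)
```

View pics/scene3d.png

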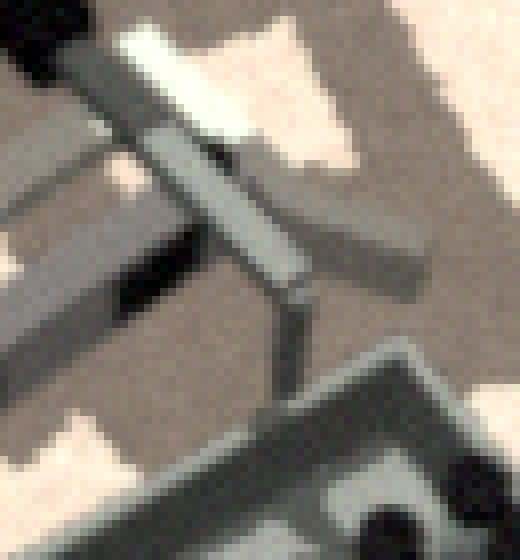

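Emit:
play_rows(
  slide=[
    [0,1.5,0],
    [0,1.5,0],
    [0,1.5,0],
    [0,1.5,0],
    [0,1,0],
    [0,0,0],
    [0,0,0],
  ],
  yaw=[0,0,0,0,0,0,0],
  grip=[1,1,1,1,1,1,1],
)

```text
time: 9.45
tool_pos: [0.5319, -0.005, 0.0841]
tool_rot: [0.706, -0.706, -0.035, 0.035]
contact_force: [-1.0, 0.1, -0.7]
gripper_width: 0.199
```

Run:
```python
from h import *
togo([.5326,-.0055,.0595],np.pi/2+.1)
f=cams.grab_frame("scene"); s=readout.state(); R=rot(s)
im=f["image"][200:310,260:360,::-1]
cv2.imwrite("pics/s4.png",cv2.resize(cv2.convertScaleAbs(im,alpha=1.6),None,fx=5.5,fy=5.5,interpolation=cv2.INTER_CUBIC))
```

```text
tool [ 0.5319 -0.005   0.0841] slide cm [ 0.07  2.46 -0.06] yaw deg -0.03 opt 95.7 ydir [-4.e-04  1.e-04 -1.e+00] F [-0.99  0.08 -0.71] w 0.199 t 9.45
```

View pics/s4.png

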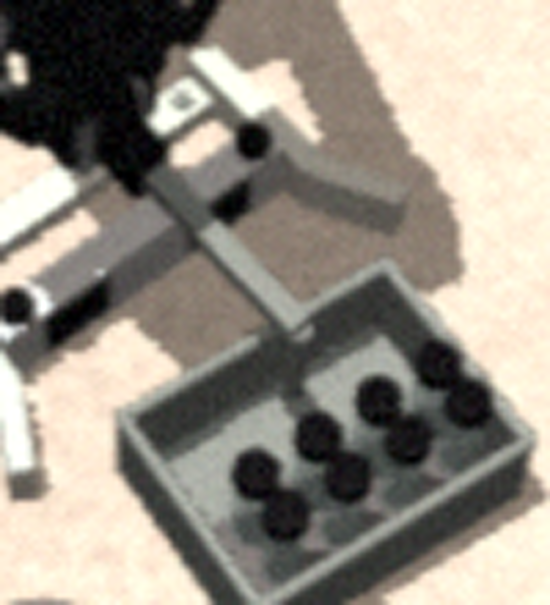

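The finger, at about (295,380) in the crop, is inside the basket behind the near wall. I'll finish lowering it.

Emit:
play_rows(
  slide=[
    [0,1,0],
    [0,1,0],
    [0,0.4,0],
    [0,0,0],
    [0,0,0],
    [0,0,0],
  ],
  yaw=[0,0,0,0,0,0],
  grip=[1,1,1,1,1,1],
)

```text
time: 10.1
tool_pos: [0.5322, -0.005, 0.0606]
tool_rot: [-0.706, 0.706, 0.035, -0.035]
contact_force: [0.3, -0.4, -1.8]
gripper_width: 0.198
```

Emit:
play_rows(
  slide=[
    [-0.3,0,0],
    [-0.3,0,0],
    [-0.3,0,0],
    [-0.3,0,0],
    [-0.3,0,0],
    [-0.3,0,0],
    [0,0,0],
  ],
  yaw=[0,0,0,0,0,0,0],
  grip=[1,1,1,1,1,1,1],
)

```text
time: 10.8
tool_pos: [0.5136, -0.0067, 0.0603]
tool_rot: [-0.706, 0.706, 0.035, -0.035]
contact_force: [-0.4, -0.1, -1.5]
gripper_width: 0.202
```

Emit:
play_rows(
  slide=[
    [-0.3,0,0],
    [-0.3,0,0],
    [-0.3,0,0],
    [-0.3,0,0],
    [-0.3,0,0],
    [-0.3,0,0],
  ],
  yaw=[0,0,0,0,0,0],
  grip=[1,1,1,1,1,1],
)

```text
time: 11.4
tool_pos: [0.496, -0.0085, 0.0604]
tool_rot: [-0.706, 0.706, 0.035, -0.035]
contact_force: [1.9, 0.1, -1.7]
gripper_width: 0.199
```

Run:
```python
from h import *
togo([.4326,-.0155,.0595],np.pi/2+.1)
f=cams.grab_frame("scene"); s=readout.state(); R=rot(s)
im=f["image"][190:310,240:360,::-1]
cv2.imwrite("pics/s5.png",cv2.resize(cv2.convertScaleAbs(im,alpha=1.6),None,fx=5,fy=5,interpolation=cv2.INTER_CUBIC))
```

```text
tool [ 0.496  -0.0085  0.0604] slide cm [-6.38  0.09 -0.07] yaw deg -0.02 opt 95.71 ydir [ 5.e-04  0.e+00 -1.e+00] F [ 1.86  0.13 -1.65] w 0.199 t 11.4
```

View pics/s5.png

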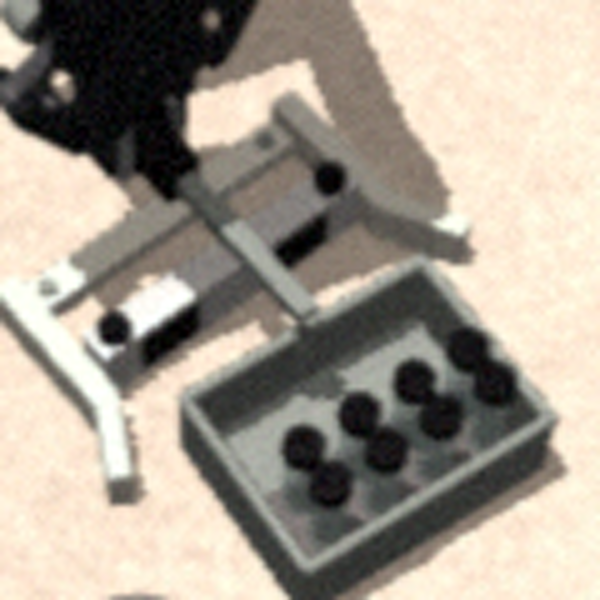

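```bash
cat >> h.py <<'E'
def bpose(P):  # NL FL FR NR
    c=P.mean(0); yv=(P[0]+P[1]-P[2]-P[3]); xv=(P[1]+P[2]-P[0]-P[3])
    a=np.arctan2(-yv[0],yv[1]); b=np.arctan2(xv[1],xv[0]); return c.round(4),round(a,3),round(b,3)
E
python3 - <<'E'
from h import *
f=cams.grab_frame("scene")
g=lambda p:(np.array(p,float)+.5)/5-.5+np.array([240,190])
print(bpose(plane(f,g([(420,262),(553,422),(312,570),(187,398)]),.045)))
P=plane(f,g([(182,281),(355,172)]),.035);print("stop",P)
s=readout.state();print("tip",s["tool_pos"]+rot(s)@[.112,.0395,0])
# dock inner walls / top edges from scene
P=plane(f,g([(345,190),(95,345)]),.035);print(P)
E
```

```text
(array([0.6476, 0.0045, 0.045 ]), np.float64(0.01), np.float64(0.016))
stop [[ 0.55256723 -0.02350163  0.035     ]
 [ 0.5467745   0.06762577  0.035     ]]
tip [0.60710154 0.00259575 0.02084606]
[[ 0.55201165  0.05887148  0.035     ]
 [ 0.55902941 -0.06957986  0.035     ]]
```

Emit:
play_rows(
  slide=[
    [-0.3,0,0],
    [-0.3,0,0],
    [-0.3,0,0],
    [-0.3,0,0],
    [-0.3,0,0],
    [-0.3,0,0],
    [-0.3,0,0],
    [-0.3,0,0],
    [-0.3,0,0],
    [-0.2,0,0],
  ],
  yaw=[0,0,0,0,0,0,0,0,0,0],
  grip=[1,1,1,1,1,1,1,1,1,1],
)

```text
time: 12.5
tool_pos: [0.467, -0.0114, 0.0603]
tool_rot: [0.706, -0.706, -0.035, 0.035]
contact_force: [2.0, -0.6, -2.3]
gripper_width: 0.202
```

Run:
```python
from h import *
togo([.4326,-.0155,.0595],np.pi/2+.1)
f=cams.grab_frame("scene")
im=f["image"][190:310,240:360,::-1]
cv2.imwrite("pics/s6.png",cv2.resize(cv2.convertScaleAbs(im,alpha=1.6),None,fx=5,fy=5,interpolation=cv2.INTER_CUBIC))
```

```text
tool [ 0.467  -0.0114  0.0603] slide cm [-3.46  0.08 -0.07] yaw deg -0.02 opt 95.71 ydir [ 1.e-04  0.e+00 -1.e+00] F [ 2.   -0.59 -2.34] w 0.202 t 12.5
```

View pics/s6.png

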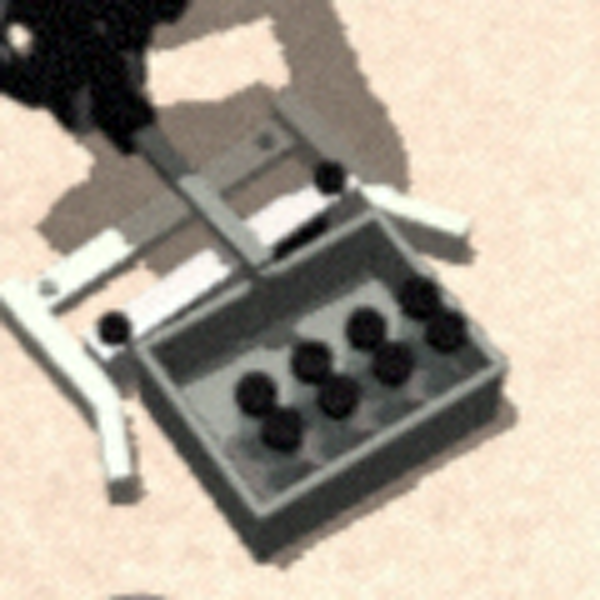

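Emit:
play_rows(
  slide=[
    [-0.15,0,0],
    [-0.15,0,0],
    [-0.15,0,0],
    [-0.15,0,0],
  ],
  yaw=[0,0,0,0],
  grip=[1,1,1,1],
)

```text
time: 12.95
tool_pos: [0.4611, -0.012, 0.0603]
tool_rot: [0.706, -0.706, -0.035, 0.035]
contact_force: [1.7, 0.8, -1.6]
gripper_width: 0.204
```

Emit:
play_rows(
  slide=[
    [-0.1,0,0],
    [-0.1,0,0],
    [0,0,0],
  ],
  yaw=[0,0,0],
  grip=[1,1,1],
)

```text
time: 13.25
tool_pos: [0.4591, -0.0122, 0.0603]
tool_rot: [0.706, -0.706, -0.035, 0.035]
contact_force: [1.9, 0.3, -2.6]
gripper_width: 0.198
```

Emit:
play_rows(
  slide=[
    [-0.1,0,0],
    [-0.1,0,0],
    [0,0,0],
  ],
  yaw=[0,0,0],
  grip=[1,1,1],
)

```text
time: 13.55
tool_pos: [0.4571, -0.0124, 0.0603]
tool_rot: [-0.706, 0.706, 0.035, -0.035]
contact_force: [2.1, 0.7, -2.5]
gripper_width: 0.2
```

Emit:
play_rows(
  slide=[
    [-0.1,0,0],
    [-0.1,0,0],
    [0,0,0],
  ],
  yaw=[0,0,0],
  grip=[1,1,1],
)

```text
time: 13.85
tool_pos: [0.4551, -0.0126, 0.0603]
tool_rot: [-0.706, 0.706, 0.035, -0.035]
contact_force: [1.8, -0.2, -1.9]
gripper_width: 0.202
```

Run:
```python
from h import *
f=cams.grab_frame("scene")
im=f["image"][190:310,240:360,::-1]
cv2.imwrite("pics/s7.png",cv2.resize(cv2.convertScaleAbs(im,alpha=1.6),None,fx=5,fy=5,interpolation=cv2.INTER_CUBIC))
togo([.4326,-.0155,.0595],np.pi/2+.1)
```

```text
tool [ 0.4551 -0.0126  0.0603] slide cm [-2.27  0.08 -0.07] yaw deg -0.02 opt 95.71 ydir [-2.e-04 -0.e+00 -1.e+00] F [ 2.68 -0.87 -1.23] w 0.199 t 13.9
```

View pics/s7.png

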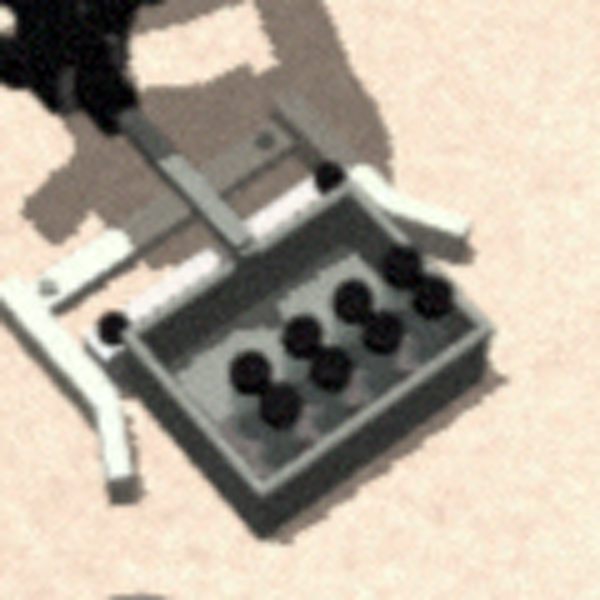

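Emit:
play_rows(
  slide=[
    [-0.05,0,0],
    [-0.05,0,0],
    [0,0,0],
  ],
  yaw=[0,0,0],
  grip=[1,1,1],
)

```text
time: 14.2
tool_pos: [0.4544, -0.0126, 0.0603]
tool_rot: [0.706, -0.706, -0.035, 0.035]
contact_force: [3.7, 0.9, -2.7]
gripper_width: 0.203
```

Emit:
play_rows(
  slide=[
    [-0.05,0,0],
    [-0.05,0,0],
    [0,0,0],
  ],
  yaw=[0,0,0],
  grip=[1,1,1],
)

```text
time: 14.5
tool_pos: [0.4544, -0.0127, 0.0605]
tool_rot: [0.706, -0.706, -0.036, 0.034]
contact_force: [8.8, 1.3, -6.1]
gripper_width: 0.196
```

Run:
```python
from h import *
f=cams.grab_frame("scene")
g=lambda p:(np.array(p,float)+.5)/5-.5+np.array([240,190])
print(bpose(plane(f,g([(350,183),(492,328),(263,487),(128,330)]),.045)))
togo([.4326,-.0155,.0595],np.pi/2+.1)
```

```text
(array([0.6044, 0.005 , 0.045 ]), np.float64(0.082), np.float64(0.096))
tool [ 0.4544 -0.0127  0.0605] slide cm [-2.2   0.09 -0.06] yaw deg -0.03 opt 95.7 ydir [ 3.3e-03  2.0e-04 -1.0e+00] F [ 8.61  1.42 -5.83] w 0.197 t 14.55
```

Emit:
play_rows(
  slide=[
    [-0.03,0.03,0],
    [0,0,0],
    [0,0,0],
  ],
  yaw=[0,0,0],
  grip=[1,1,1],
)

```text
time: 14.85
tool_pos: [0.4543, -0.0127, 0.0603]
tool_rot: [0.706, -0.706, -0.037, 0.034]
contact_force: [9.5, 1.2, -5.3]
gripper_width: 0.202
```

Run:
```python
from h import *
F=[]
for i in range(3):
    f=cams.grab_frame("scene"); F.append(readout.state()["contact_force"].round(1))
print(F)
im=f["image"][190:310,240:360,::-1]
cv2.imwrite("pics/s8.png",cv2.resize(cv2.convertScaleAbs(im,alpha=1.6),None,fx=5,fy=5,interpolation=cv2.INTER_CUBIC))
```

```text
[array([ 8.9,  1.8, -6.4]), array([ 9.1,  1.1, -6.9]), array([ 8.1,  0.9, -4.9])]
```

View pics/s8.png

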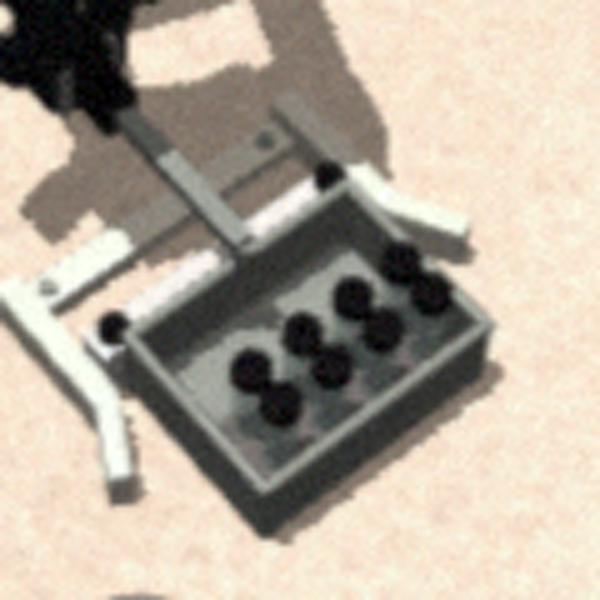

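Emit:
play_rows(
  slide=[
    [-0.03,0.02,0],
    [0,0,0],
    [0,0,0],
    [0,0,0],
    [0,0,0],
    [0,0,0],
    [0,0,0],
  ],
  yaw=[0,0,0,0,0,0,0],
  grip=[1,1,1,1,1,1,1],
)

```text
time: 15.7
tool_pos: [0.4543, -0.0127, 0.0603]
tool_rot: [0.706, -0.706, -0.037, 0.034]
contact_force: [9.7, 0.6, -7.3]
gripper_width: 0.197
```

Emit:
play_rows(
  slide=[
    [0,0,0],
    [0,0,0],
    [0,0,0],
    [0,0,0],
    [0,0,0],
    [0,0,0],
  ],
  yaw=[0,0,0,0,0,0],
  grip=[1,1,1,1,1,1],
)

```text
time: 16.3
tool_pos: [0.4543, -0.0127, 0.0602]
tool_rot: [0.706, -0.706, -0.037, 0.034]
contact_force: [8.9, 1.2, -6.6]
gripper_width: 0.201
```

Run:
```python
from h import *
f=cams.grab_frame("scene"); print(readout.state()["contact_force"])
im=f["image"][205:265,255:320,::-1]
cv2.imwrite("pics/s9.png",cv2.resize(cv2.convertScaleAbs(im,alpha=1.6),None,fx=9,fy=9,interpolation=cv2.INTER_CUBIC))
g=lambda p:(np.array(p,float)+.5)/5-.5+np.array([240,190])
for z in (.04,.05):
  P=plane(f,g([(329,177),(113,327)]),z);d=P[0]-P[1];print(P,np.arctan2(-d[0],d[1]))
```

```text
[ 9.74941871  2.5080286  -6.81630139]
[[ 0.54544846  0.05485169  0.04      ]
 [ 0.55828823 -0.06032261  0.04      ]] 0.11102274048812234
[[ 0.5505649   0.05091788  0.05      ]
 [ 0.56325746 -0.06293596  0.05      ]] 0.11102274048812157
```

View pics/s9.png

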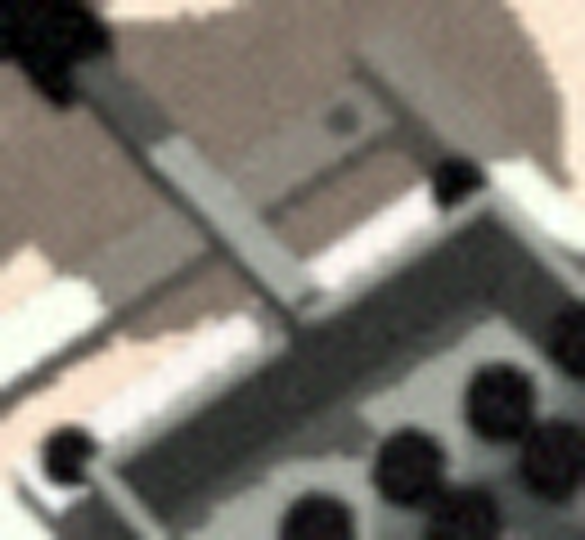

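The rim lies parallel to the stop bar, and the wrist force has held at about 9 N for roughly 2 s. I'll ease off, move the finger clear of the wall and lift it out.

Emit:
play_rows(
  slide=[
    [0.05,0,0],
    [0.05,0,0],
    [0.05,0,0],
    [0.1,0,0],
    [0.2,0,0],
    [0.3,0,0],
    [0.4,0,0],
    [0.4,0,0],
    [0,0,0],
    [0,0,0],
  ],
  yaw=[0,0,0,0,0,0,0,0,0,0],
  grip=[1,1,1,1,1,1,1,1,1,1],
)

```text
time: 17.35
tool_pos: [0.4681, -0.0113, 0.0597]
tool_rot: [0.706, -0.706, -0.035, 0.035]
contact_force: [-1.0, -0.2, -1.6]
gripper_width: 0.197
```

Run:
```python
from h import *
f=cams.grab_frame("scene"); s=readout.state();print(s["contact_force"],s["tool_pos"],rot(s).round(4))
im=f["image"][190:310,240:360,::-1]
cv2.imwrite("pics/s10.png",cv2.resize(cv2.convertScaleAbs(im,alpha=1.6),None,fx=5,fy=5,interpolation=cv2.INTER_CUBIC))
```

```text
[-0.03644279 -0.27568446 -1.01015242] [ 0.46798161 -0.01127007  0.05967982] [[ 9.95e-01 -5.00e-04 -9.96e-02]
 [ 9.96e-02  0.00e+00  9.95e-01]
 [-5.00e-04 -1.00e+00  1.00e-04]]
```

View pics/s10.png

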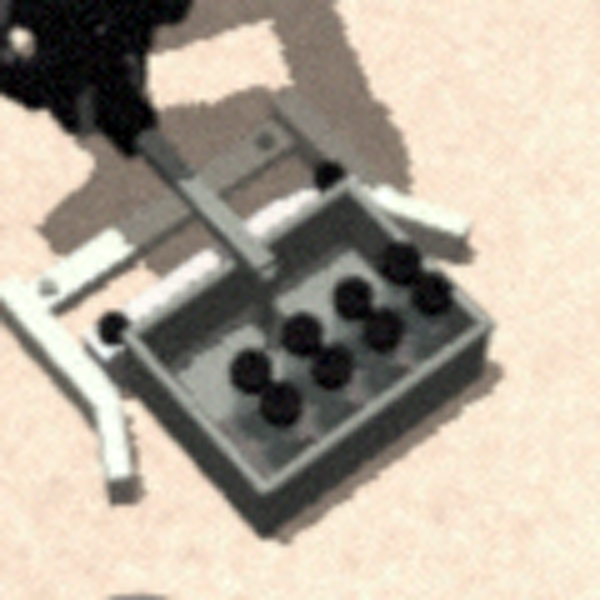

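The basket hasn't moved, with the same corners at (128,330) and (350,183), and the finger is free of the wall. Lifting out.

Emit:
play_rows(
  slide=[
    [0,-1,0],
    [0,-1,0],
    [0,-1.5,0],
    [0,-2,0],
    [0,-2,0],
    [0,-2,0],
    [0,0,0],
  ],
  yaw=[0,0,0,0,0,0,0],
  grip=[1,1,1,1,1,1,1],
)

```text
time: 18.1
tool_pos: [0.4706, -0.0117, 0.1594]
tool_rot: [-0.706, 0.707, 0.038, -0.032]
contact_force: [0.7, -0.6, -1.0]
gripper_width: 0.196
```

Run:
```python
from h import *
togo([.487,.3042,.155],np.radians(75.5))
```

```text
tool [ 0.4706 -0.0117  0.1594] slide cm [ 4.78  0.41 31.27] yaw deg 20.21 opt 95.71 ydir [ 0.0082 -0.0015 -1.    ] F [ 0.66 -0.57 -1.03] w 0.196 t 18.1
```

Emit:
play_rows(
  slide=[
    [0.2,0,2],
    [0.6,0,4],
    [0.7,0,4],
    [0.7,0,4],
    [0.7,0,4],
    [0.7,0,4],
    [0.7,0,4],
    [0.3,0,3.3],
    [0.1,0,2],
    [0,0,0],
  ],
  yaw=[0,0,0,0,0,0,0,0,0,0],
  grip=[1,1,1,1,1,1,1,1,1,1],
)

```text
time: 19.1
tool_pos: [0.4829, 0.3069, 0.154]
tool_rot: [0.706, -0.706, -0.036, 0.037]
contact_force: [-0.2, -0.6, -1.9]
gripper_width: 0.199
```

Emit:
play_rows(
  slide=[
    [0,0,0],
    [0,0,0],
    [0,0,0],
    [0,0,0],
    [0,0,0],
    [0,0,0],
    [0,0,0],
  ],
  yaw=[5,5,5,5.2,0,0,0],
  grip=[1,1,1,1,1,1,1],
)

```text
time: 19.8
tool_pos: [0.4837, 0.3044, 0.1546]
tool_rot: [-0.701, 0.702, -0.089, 0.089]
contact_force: [-0.9, 0.4, -1.4]
gripper_width: 0.2
```

Run:
```python
from h import *
togo([.487,.3042,.155],np.radians(75.5))
s=readout.state();f=cams.grab_frame("wrist"); cv2.imwrite("pics/w5.png",f["image"][:,:,::-1])
f2=cams.grab_frame("top"); cv2.imwrite("pics/top5.png",f2["image"][:,:,::-1])
cv2.imwrite("pics/top5b.png",cv2.resize(f2["image"][115:235,195:355,::-1],None,fx=5,fy=5,interpolation=cv2.INTER_CUBIC))
f=cams.grab_frame("scene")
cv2.imwrite("pics/s11.png",cv2.resize(f["image"][80:220,330:460,::-1],None,fx=4,fy=4,interpolation=cv2.INTER_CUBIC))
```

```text
tool [0.4837 0.3044 0.1546] slide cm [ 0.33 -0.04  0.06] yaw deg 0.06 opt 75.56 ydir [-3.e-04 -2.e-04 -1.e+00] F [-0.92  0.42 -1.37] w 0.2 t 19.8
```

View pics/w5.png

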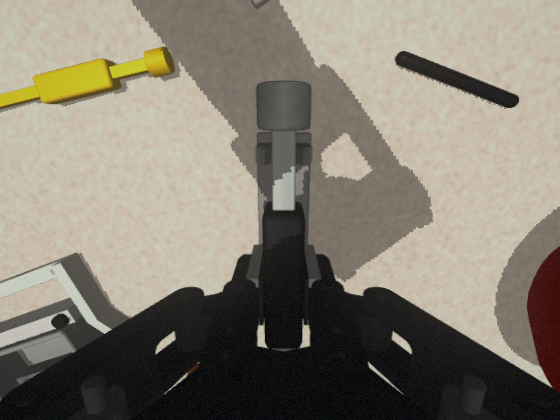

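View pics/top5b.png

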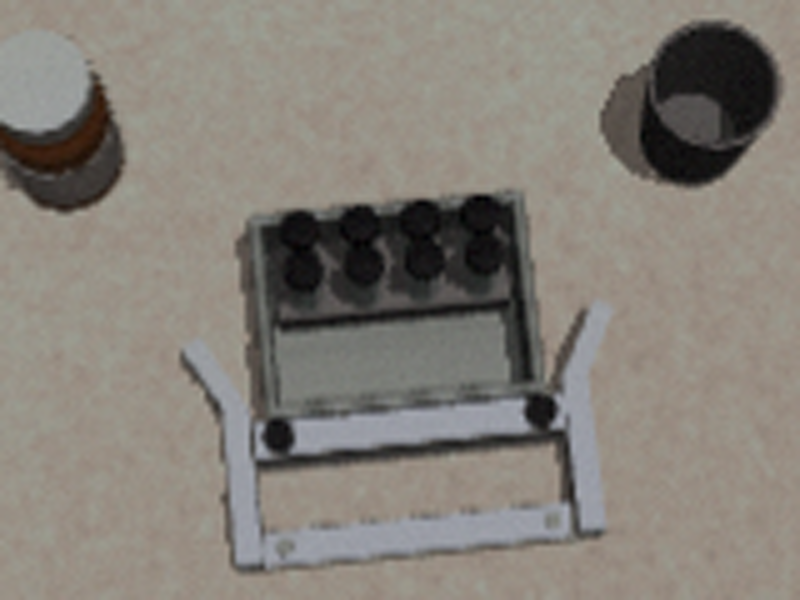

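View pics/s11.png

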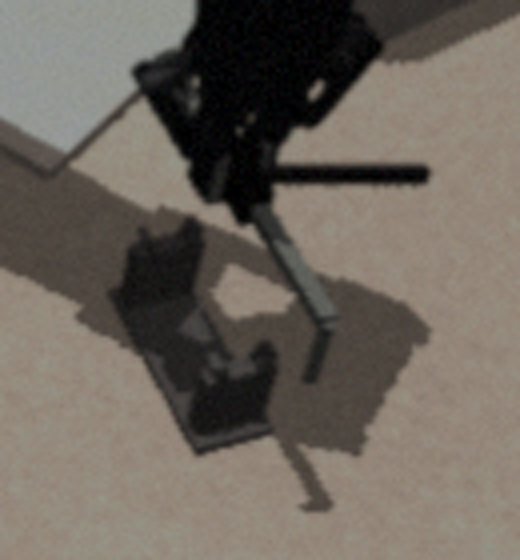

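The top view shows the basket flush and parallel against the stop, with the jar and beaker unmoved. In the wrist view the hook sits in the grip as before. Now I'll lower it over the rest.

Emit:
play_rows(
  slide=[
    [0.3,1,0],
    [0,2,0],
    [0,2,0],
    [0,2,0],
    [0,0.8,0],
    [0,0,0],
    [0,0,0],
  ],
  yaw=[0,0,0,0,0,0,0],
  grip=[1,1,1,1,1,1,1],
)

```text
time: 20.65
tool_pos: [0.4871, 0.3043, 0.0773]
tool_rot: [0.702, -0.701, 0.089, -0.089]
contact_force: [-0.1, -0.4, -1.9]
gripper_width: 0.201
```

Run:
```python
from h import *
togo([.4871,.3043,.0545],np.radians(75.5))
s=readout.state();f=cams.grab_frame("wrist"); cv2.imwrite("pics/w6.png",f["image"][:,:,::-1])
```

```text
tool [0.4871 0.3043 0.0773] slide cm [0.   2.28 0.  ] yaw deg 0.02 opt 75.52 ydir [ 7.e-04  3.e-04 -1.e+00] F [-0.08 -0.38 -1.92] w 0.201 t 20.65
```

View pics/w6.png

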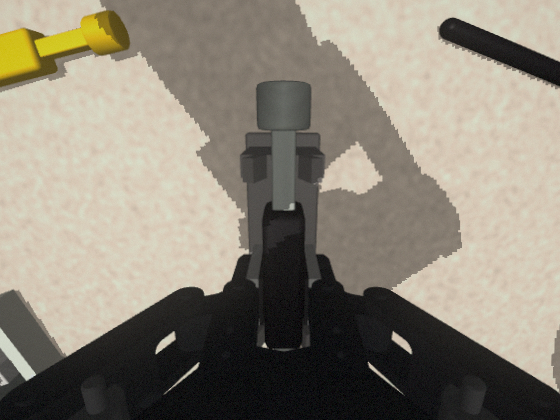

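The bar, at column 284, lines up with the notch between columns 242 and 324. Lowering it in.

Emit:
play_rows(
  slide=[
    [0,0.7,0],
    [0,0.6,0],
    [0,0.5,0],
    [0,0.3,0],
    [0,0.15,0],
    [0,0,0],
    [0,0,0],
  ],
  yaw=[0,0,0,0,0,0,0],
  grip=[1,1,1,1,1,1,1],
)

```text
time: 21.4
tool_pos: [0.4867, 0.3042, 0.0545]
tool_rot: [0.702, -0.701, 0.089, -0.089]
contact_force: [-1.1, -0.3, 0.0]
gripper_width: 0.204
```

Emit:
play_rows(
  slide=[
    [0,0,0],
    [0,0,0],
    [0,0,0],
    [0,0,0],
    [0,0,0],
    [0,0,0],
    [0,0,0],
    [0,0,0],
    [0,0,0],
  ],
  yaw=[0,0,0,0,0,0,0,0,0],
  grip=[0.5,0.4,0.2,0,-0.5,-1,-1,-1,-1],
)

```text
time: 22.3
tool_pos: [0.4866, 0.3041, 0.0543]
tool_rot: [0.701, -0.701, 0.089, -0.089]
contact_force: [0.9, 0.4, 0.6]
gripper_width: 0.999
```

Emit:
play_rows(
  slide=[
    [0,-1,0],
    [0,-2,0],
    [0,-3,0],
    [0,-3,0],
    [0,-3,0],
    [0,-3,0],
    [-2,0,0],
    [-4,0,0],
    [-4,0,0],
    [0,0,0],
    [0,0,0],
  ],
  yaw=[0,0,0,0,0,0,0,0,0,0,0],
  grip=[-1,-1,-1,-1,-1,-1,-1,-1,-1,-1,-1],
)

```text
time: 23.4
tool_pos: [0.3895, 0.3294, 0.2052]
tool_rot: [0.702, -0.701, 0.088, -0.089]
contact_force: [0.5, 0.2, 0.8]
gripper_width: 0.999
```

Run:
```python
from h import *
s=readout.state();f=cams.grab_frame("wrist"); cv2.imwrite("pics/w7.png",f["image"][:,:,::-1])
f2=cams.grab_frame("top"); cv2.imwrite("pics/top7.png",f2["image"][:,:,::-1])
f=cams.grab_frame("scene")
cv2.imwrite("pics/s12.png",cv2.resize(f["image"][100:320,230:450,::-1],None,fx=2.7,fy=2.7,interpolation=cv2.INTER_CUBIC))
print(s["tool_pos"],s["contact_force"],s["gripper_width"])
g=lambda p:(np.array(p,float)+.5)/5-.5+np.array([195,115])
print(bpose(plane(f2,g([(265,416),(249,216),(522,192),(543,390)]),.045)))
```

```text
[0.38949503 0.32942788 0.20521318] [0.47972744 0.23884947 0.80954143] 0.9992606359200327
(array([0.6045, 0.0048, 0.045 ]), np.float64(0.106), np.float64(0.097))
```

View pics/w7.png

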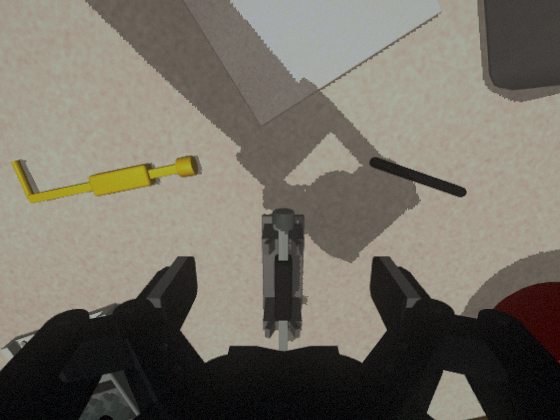

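View pics/s12.png

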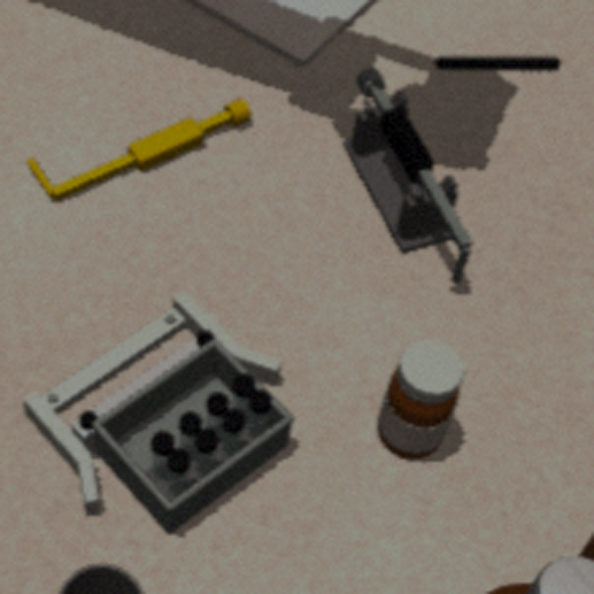

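View pics/top7.png

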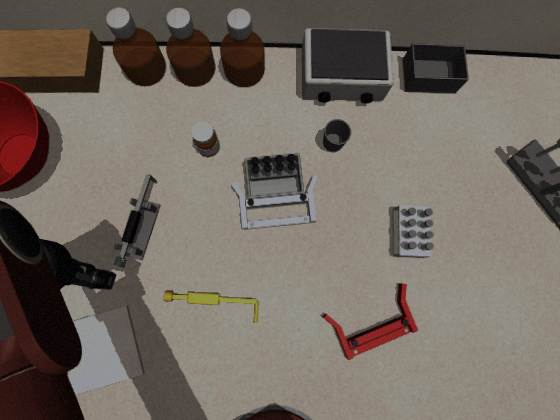

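The hook lies in its notches as at the start: top view (150,180) to (120,262), same as before. The basket is square against the stop, and the jar, beaker and rack haven't moved. Handing in.

Run:
```python
from plant import workorder
print(workorder.job_done())
```

```text
the job is handed in; nothing more can be done
None
```

I dragged the basket into the white dock with the steel hook, held it against the stop, unhooked, and put the hook back on its rest. I handed the job in at about 23.5 s; no verdict is reported, so what follows are my own readings.

- **Hold on the stop:** the wrist force read about 9 N for roughly 2 s. Dragging took about 2 N, so I put the force on the stop at about 7 N. That is inside the 4–17 N band but under the 10 N aimed for. Two further 0.3 mm pulls did not raise it.
- **Upward pull:** during the hold the hook was pulled down with about 5 N, so it was lifting slightly at the basket's near wall. I saw no tilt or lift in the pictures.
- **Squareness:** the last top view put the basket at 0.10 rad, against about 0.10–0.11 rad for the dock and stop. A scene-camera reading just before the hold gave 0.08–0.10 rad, which differs slightly but is still within the 0.05 rad limit.
- **Final state:** in the last pictures the hook lies in its notches as at the start. The jar, beaker and tube rack are where they were, and the gripper is open and clear of everything.

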